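# Roll a paper roll up a loading ramp into its seat

### The arm

A 6-joint arm with a two-finger parallel gripper is mounted at the origin on a cart in front of the work surface, level with it; the furniture and walls round the work are solid. World frame = base frame: x ahead of the robot, y to its left, z up, the work surface at z = 0. Lengths are in m, angles in rad, forces in N, time in s.
With the tool pointing down it reaches from about 0.25 to 0.775 m from the base axis. Payload 4 kg.
Tool frame: the origin (TCP) lies midway between the tips of the shut fingers; the grasp point (between the pads) lies 19 mm behind it; z points along the fingers, y is the line along which they close (so a half turn about z gives the same grasp; the last joint's range is limited). The gripper opens to 85 mm and grips with 20 to 120 N. Pads are 22 mm wide; open, the fingers measure 114 mm over their backs; the gripper's body (76 mm by 85 mm) begins 54 mm behind the grasp point. The pads swing forward as they close: fully open they stand 13 mm farther back than shut.
Start: joints at [1.072, 0.087, 1.371, -0, 1.684, -0.103], TCP at [0.212, 0.507, 0.231] pointing down, gripper open.
Joint ranges: [-3.1, 3.1], [-0.76, 2.03], [0.27, 2.55], [-1.08, 4.22], [0.17, 2.65], [-2.57, 2.57]. Speed limits (rad/s): [2.79, 2.79, 3.14, 3.14, 3.14, 3.14].

### API

Orientations are given as a 3x3 rotation matrix whose columns are the frame's x, y, z axes.
In Python, from station import observe, capture, camera_params, job_done gives the robot as it stands.
- The arm moves only by the tool servo_tool, never from a script. Its argument "steps" is a list of rows, each a list of 2 entries, a list of its own where there are three numbers: the shift along the tool's x, y, z in cm, then the turn about the tool's z in rad. A call has exactly 10 rows; each row shifts and turns the commanded pose from where the row before left it, along the tool's axes as they then stand; what a row does not reach is not made up. A row lasts 1/10 s, in which the tool goes at most 50 mm and 8.59 degrees, less where a joint would pass 70% of its speed; a pose out of reach is approached as far as the arm can. A call is refused whole if a number of a shift passes 5 or a number of a turn 0.15, either way. A call with a gripper value outside its range is refused whole. "grip" is the gripper's target within -1 to 1 (shut at 1, half-way at 0, fully open at -1), set as the call begins (left out, the last holds). The fingers move at their own pace and stop on an object; "newtons" is the grip in N (left out, the last holds). Time passes only in rows, so rows that do not move let the fingers close, or fill a call up. It gives the time, the measured TCP pose, the force, the opening and the grip force at its end, in the units of the state.
- observe(): the state, without advancing time (a new reading comes with each control period).
- capture(name): name is "scene" or "side" or "wrist"; returns the picture (480x640x3 uint8, red, green, blue); there is no depth.
- camera_params(name): a dict with "K" (3x3 intrinsics, pixels), "R" (3x3) and "t" (3): a world point X has camera coordinates R X + t. Camera axes: x right, y down, z forward; pixel columns grow to the right and rows downward; lengths in m; the calibration is good to about 2 mm. A picture is of the moment at which its call begins: read the wrist's pose just before it. camera_params takes no time and is no camera call; for the wrist camera it gives the pose at the moment of the call.
- job_done(): hands the job in; it is judged then, once.
The state is a dict: "time": time; "qpos": joint angles; "dq": joint speeds; "joint_torque": joint torques, N m; "tool_pos": TCP position; "tool_rot": TCP orientation; "contact_force": force on the tool from outside, world axes, zero at the start; "torque": the same for the moment, N m; "width": finger opening in m; "grip_force": force on a finger pad.
Only numpy, scipy, OpenCV 4.12 (cv2) and the standard library are available. Lean on these libraries where they do the work, as an engineer would, in place of code of your own. Each camera call takes 0.05 s, during which the arm holds its last target. There are 200 camera calls.

### The job

With the fingertips or the outside of the fingers, slowly push the paper roll that lies at the foot of the metal dock up the dock's ramp, staying behind it so that it does not roll back down, until it drops into the seat at the top against the end stop; then draw the hand clear and leave the roll resting there. Only push it gently: do not grip, squeeze, lift or flick it, and leave the things standing round the dock where they are.

Things in the scene. Friction and masses are not known exactly. Their poses are not given: they have to be found in the camera images.
- dock: Plain grey sheet-metal roll dock, fixed to the table, 239 mm long, 148 mm wide, 62 mm high. Origin on the table under its middle (it spans x = -125 to +114 mm); x points uphill along its length, y across, z up. Lip, landing, ramp, crest, seat and end stop follow one another along x. Side cheeks stand 18 mm above the running surface, inner faces at y = +-68 mm.
- landing (a point): Middle of the level landing at the low end, on its surface (dock x = -89.5 mm, 8 mm above the table). The landing runs from dock x = -119 to -60 mm. Before it is a lip at x = -125 to -119 mm, only 2.5 mm proud; that end is otherwise open, so a roll that comes back down the ramp runs out over the lip.
- crest (a point): Top of the ramp, on its surface, mid-width: dock x = +55 mm, 26.2 mm above the table. Past it the surface descends at 15 degrees to the seat floor, which is level from dock x = +71 mm, 21.9 mm above the table.
- slope (a point): Frame of the ramp surface: origin on the surface at the foot of the ramp, mid-width (dock x = -60 mm, 8 mm above the table); x runs uphill along the surface, y across, z square to the surface. The ramp rises at 9 degrees (0.157 rad) and is 116 mm long.
- seat (a point): Where the centre of the roll lies when it is seated: dock x = +75.5 mm, mid-width, 49.9 mm above the table. There the roll rests on the seat floor between the descent and the upright end stop (face at dock x = +104 mm, top 62 mm above the table), with about 1 mm of play.
- paper_roll: The roll to push: a lying white paper roll with a brown core, 56 mm diameter, 130 mm long, about 0.3 kg, smooth (friction about 0.45 on everything), rolls freely. It starts lying across the landing, centre at dock x = -100 to -70 mm, 36 mm above the table. Origin at its centre; y is its long axis, x and z turn as it rolls.
- spare_roll: Bystander: an equal roll (56 mm diameter, 130 mm) standing upright on the table beside the dock; origin at its centre, 65 mm above the table.
- tape_dispenser: Bystander: black desk tape dispenser, 44 x 148 x 66 mm, beside the dock; origin at the middle of its underside, long along its y.
- glue_stick: Bystander: glue stick standing upright beside the dock, 28 mm diameter, 92 mm high; origin at the middle of its underside.
- stapler: Bystander: stapler, 38 x 148 x 60 mm, to the left; origin at the middle of its underside, long along its y.
There are look-alikes about, which are no part of the job. What is shaped like the paper_roll but red is not meant.

How it is judged:
By the outcome, as a careful person would: the job done as asked, in the order asked, and still so for the second after the job is handed in, with the robot touching nothing.
It also fails if it takes over 32 s, if anything falls off the work surface, if the arm or the gripper's body presses on something with over 40 N, if the wrist force passes 120 N, or if a joint passes its speed limit or range.

## Working session

There is one attempt and no reset: what is moved stays moved. The work goes in short steps, Python scripts to look and compute and a tool call to move; the robot and the scene stay as the last step left them, time stands still between calls to the robot, and variables do not carry over. Pictures are saved under pics/ and viewed, at most 12 in all, crops included, and the job is handed in when it is done.

Besides the shell and the picture viewer there is one more tool, called after ">>>" by a JSON object that holds its "method" and its "body", one argument or row to a line. servo_tool: Moves the arm, as the interface text tells. Its arguments: {"type":"object","properties":{"steps":{"type":"array"},"grip":{"type":"number"},"newtons":{"type":"number"}},"required":["steps"]}

```bash
mkdir -p pics; ls; python3 - <<'E'
from station import *
import cv2
s=observe();print(s['time'],s['tool_pos'],s['tool_rot'],s['width'])
for n in("scene","side"):
    cv2.imwrite(f"pics/{n}0.png",capture(n)[:,:,::-1]);p=camera_params(n);print(n,p)
E
```

```text
pics
0.0 [0.21180722 0.50704557 0.23012239] [[-9.22680410e-01  3.85564174e-01 -1.06211776e-03]
 [ 3.85565578e-01  9.22678292e-01 -1.98855470e-03]
 [ 2.13277548e-04 -2.24431651e-03 -9.99997459e-01]] 0.08517834450783993
scene {'K': array([[508.69109157,   0.        , 317.36919124],
       [  0.        , 508.69109157, 236.88854268],
       [  0.        ,   0.        ,   1.        ]]), 'R': array([[ 0.48806391, -0.87264478, -0.01687323],
       [-0.66598472, -0.35984582, -0.6534335 ],
       [ 0.56414357,  0.33015462, -0.75679585]]), 't': array([-0.17292235,  0.47698077,  0.75026928])}
side {'K': array([[552.66944674,   0.        , 325.46643717],
       [  0.        , 552.66944674, 239.03051641],
       [  0.        ,   0.        ,   1.        ]]), 'R': array([[ 0.99885206,  0.04580772, -0.01400792],
       [ 0.01946491, -0.65534143, -0.75508194],
       [-0.04376855,  0.75394248, -0.65548078]]), 't': array([-0.56740062,  0.11031457,  1.36937757])}
```

View pics/scene0.png

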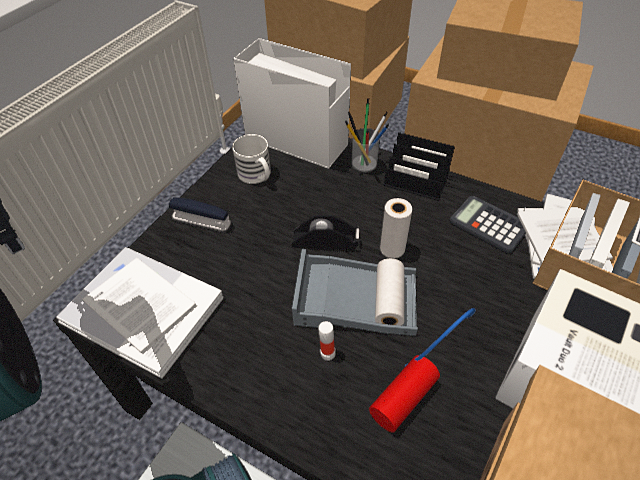

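View pics/side0.png

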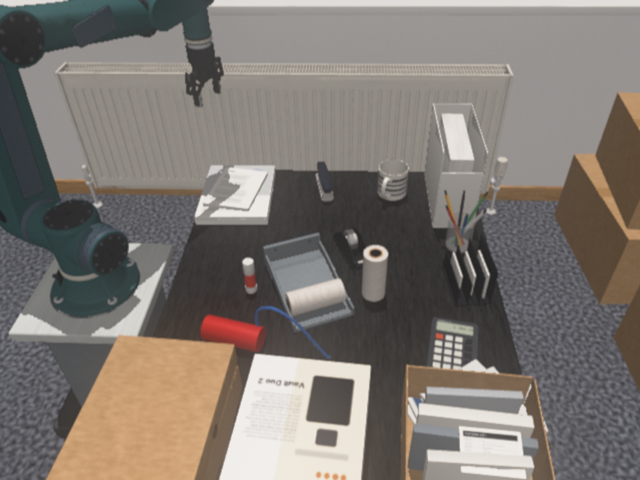

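The scene picture shows the dock at about (355,290), with its end stop at the left (300,290) and its open low end at the right (415,300). There are three roll shapes:
- The white roll lying in the dock at (390,292) is the paper_roll: white, lying across the low end.
- The white roll standing at (395,228) is the spare.
- The red cylinder at (405,394) is a look-alike.

In the side picture the same roll is at (315,297). I'll confirm it in an enlarged crop.

```bash
python3 - <<'E'
import cv2,numpy as np
a=cv2.imread("pics/scene0.png")[240:345,280:430];b=cv2.imread("pics/side0.png")[225:335,255:365]
a=cv2.resize(a,None,fx=5,fy=5,interpolation=2)
b=cv2.resize(b,None,fx=5,fy=5,interpolation=2)
cv2.imwrite("pics/c1.png",a);cv2.imwrite("pics/c2.png",b)
E
```

```text
(no output)
```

View pics/c1.png

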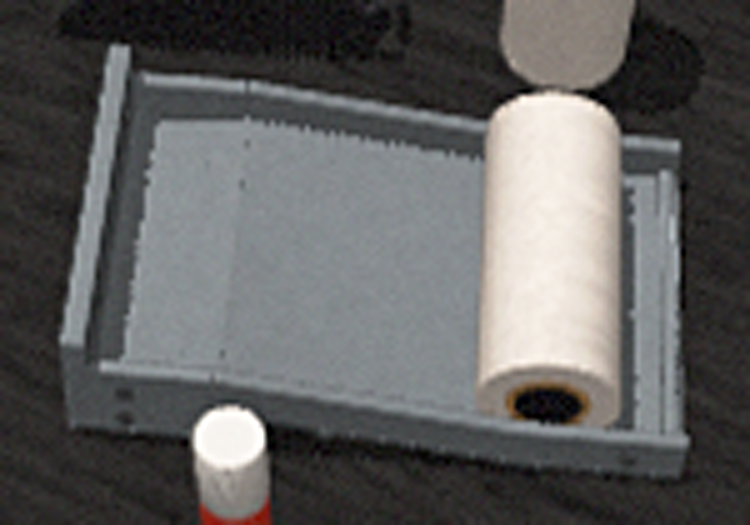

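View pics/c2.png

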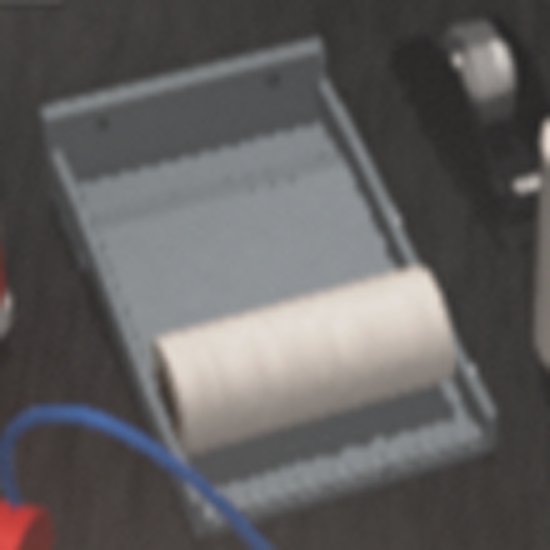

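The crops confirm it: a white roll with a brown core lying across the low end, free of the cheeks. The dock's corners are clear, so I'll fit the dock pose from them, then cast the roll's edges. The bystanders' positions come from the same pictures.

```bash
cat > h.py <<'E'
import numpy as np,cv2
from station import *
def proj(n,X,p=None):
    p=p or camera_params(n);c=np.atleast_2d(X)@p['R'].T+p['t'];u=c@p['K'].T;return u[:,:2]/u[:,2:]
def cast(n,uv,z):
    p=camera_params(n);d=p['R'].T@np.linalg.solve(p['K'],[*uv,1]);o=-p['R'].T@p['t'];return o+d*(z-o[2])/d[2]
E
python3 - <<'E'
from h import *
from scipy.optimize import least_squares
S=[((62,340),(.114,.074,.062)),((108,47),(.114,-.074,.062)),((70,428),(.114,.074,0)),((685,475),(-.125,.074,0)),((688,438),(-.125,.074,.026)),((680,143),(-.125,-.074,.026))]
D=[((42,108),(.114,.074,.062)),((320,40),(.114,-.074,.062)),((200,530),(-.125,.074,0)),((495,445),(-.125,-.074,0))]
def W(q,X):
    c,s=np.cos(q[2]),np.sin(q[2]);return np.array(X)@np.array([[c,s,0],[-s,c,0],[0,0,1]])+[q[0],q[1],0]
def f(q,L=(1,1)):
    r=[]
    for n,P,o in(("scene",S,(280,240)),("side",D,(255,225))):
        u=np.array([p[0] for p in P])/5+o; r.append((proj(n,W(q,[p[1] for p in P]))-u))
    return np.concatenate(r)
r=least_squares(lambda q:f(q).ravel(),[.5,.0,1.8],loss='soft_l1');q=r.x;print(q,np.round(f(q),1))
np.save('dock.npy',q)
for n,uvs in(("scene",[(275+280-280+0,0)]),):pass
# roll: outlines at silhouette, mean of tangents ~ axis plane at mid
for n in("scene","side"):
    I=cv2.imread(f"pics/{n}0.png").astype(int);x0,y0,x1,y1=(372,255,408,328) if n=="scene" else(284,276,348,316)
    m=np.zeros(I.shape[:2],np.uint8);m[y0:y1,x0:x1]=((I[y0:y1,x0:x1,2]-I[y0:y1,x0:x1,0]>8)&(I[y0:y1,x0:x1].max(2)>130))*255
    c=max(cv2.findContours(m,0,2)[0],key=cv2.contourArea);R=cv2.minAreaRect(c);print(n,R)
    w=cast(n,R[0],.036);d=w-[q[0],q[1],0];c_,s=np.cos(q[2]),np.sin(q[2]);print(w,'dock',d[0]*c_+d[1]*s,-d[0]*s+d[1]*c_)
    for x in(-.1,-.085,-.07):print(x,proj(n,W(q,[(x,0,.036),(x,.065,.036),(x,-.065,.036)])).round(0).tolist())
for nm,uv,z in(("spare top",(398,207),.13),("glue top",(326,327),.092),("tape",(330,248),0),("stapler",(200,225),0),("red",(405,394),.03),("blue",(473,311),0)):print(nm,cast("scene",uv,z))
s=observe();print(camera_params('wrist'))
E
```

```text
[0.52167893 0.00744465 1.97990119] [[ 0.2  0.2]
 [ 0.5 -1.4]
 [ 0.3 -0.3]
 [-0.8  0. ]
 [ 0.3  0.5]
 [-0.  -2. ]
 [-0.9 -0.6]
 [-0.7 -1.3]
 [-0.9  1.2]
 [ 0.6 -0.1]]
scene ((389.0, 291.0), (66.0, 28.0), 90.0)
[ 0.54888176 -0.05554695  0.036     ] dock -0.06861432203774685 9.933196291583846e-05
-0.1 [[405.0, 292.0], [405.0, 320.0], [405.0, 266.0]]
-0.085 [[397.0, 292.0], [397.0, 320.0], [397.0, 266.0]]
-0.07 [[390.0, 291.0], [389.0, 319.0], [390.0, 265.0]]
side ((316.2329406738281, 295.265380859375), (22.74184226989746, 57.60309600830078), 74.53878784179688)
[ 0.54969734 -0.05553597  0.036     ] dock -0.06892868163716818 -0.0006533079720250461
-0.1 [[321.0, 305.0], [294.0, 313.0], [347.0, 297.0]]
-0.085 [[318.0, 300.0], [291.0, 308.0], [345.0, 293.0]]
-0.07 [[316.0, 296.0], [289.0, 303.0], [342.0, 288.0]]
spare top [ 0.68348642 -0.00646128  0.13      ]
glue top [ 0.38728725 -0.00080732  0.092     ]
tape [0.61701531 0.11460436 0.        ]
stapler [ 5.33871793e-01  4.14629977e-01 -1.11022302e-16]
red [ 0.36841896 -0.1664908   0.03      ]
blue [ 0.60918792 -0.21597347  0.        ]
{'K': array([[422.14436144,   0.        , 321.87768457],
       [  0.        , 422.14436144, 245.9074572 ],
       [  0.        ,   0.        ,   1.        ]]), 'R': array([[ 0.38656461,  0.92225973, -0.00219005],
       [ 0.88389883, -0.36980581,  0.28629797],
       [ 0.26323119, -0.11260844, -0.95813813]]), 't': array([-0.54888624, -0.03717394,  0.38044715])}
```

The fit is good to about 1 px. The dock is at (0.522, 0.007) with uphill yaw 1.98 rad, and the roll is at dock x ≈ -0.069, y ≈ 0.

I'll push with the sides of the part-open fingers, with tool x uphill and tool y across, so there are two contact points. First I turn the tool, then travel high to behind the roll.

>>> {"method": "servo_tool", "body": {
  "steps": [
    [[0,0,0],0.08],
    [[0,0,0],0.08],
    [[0,0,0],0.08],
    [[0,0,0],0.08],
    [[0,0,0],0.08],
    [[0,0,0],0.08],
    [[0,0,0],0.08],
    [[0,0,0],0.08],
    [[0,0,0],0.08],
    [[0,0,0],0.046]
  ],
  "grip": -0.5
}}

```text
time: 1.1
tool_pos: [0.2119, 0.5072, 0.2306]
tool_rot: [[-0.395, 0.918, -0.001], [0.918, 0.395, -0.001], [-0.001, -0.001, -1.0]]
contact_force: [-0.6, 0.1, 0.1]
width: 0.0639
grip_force: 0.0
```

>>> {"method": "servo_tool", "body": {
  "steps": [
    [[-1.5,0.4,0],0],
    [[-3,0.4,0],0],
    [[-4,0.4,0],0],
    [[-4,0.4,0],0],
    [[-4,0.4,0],0],
    [[-4,0.4,0],0],
    [[-4,0.4,0],0],
    [[-4,0.4,0],0],
    [[-4,0.4,0],0],
    [[-4,0.4,0],0]
  ]
}}

```text
time: 2.1
tool_pos: [0.3942, 0.186, 0.2311]
tool_rot: [[-0.398, 0.917, 0.0], [0.917, 0.398, -0.0], [-0.0, -0.0, -1.0]]
contact_force: [0.7, 0.5, -0.6]
width: 0.064
grip_force: 0.0
```

>>> {"method": "servo_tool", "body": {
  "steps": [
    [[-4,0.5,0],0],
    [[-4,0.5,0],0],
    [[-4,0.5,0],0],
    [[-4,0.5,0],0],
    [[-4,0.5,0],0],
    [[-4,0.5,0],0],
    [[-4,0.5,0],0],
    [[-4,0.5,0],0],
    [[-2,0.5,0],0],
    [[0,0,0],0]
  ]
}}

```text
time: 3.1
tool_pos: [0.5705, -0.1089, 0.2299]
tool_rot: [[-0.395, 0.919, -0.002], [0.919, 0.395, -0.0], [0.0, -0.002, -1.0]]
contact_force: [-0.3, 0.7, -0.5]
width: 0.0639
grip_force: 0.0
```

```bash
cat >> h.py <<'E'
def st():
    q=np.load('dock.npy');s=observe();c,n=np.cos(q[2]),np.sin(q[2]);M=np.array([[c,n,0],[-n,c,0],[0,0,1]])
    print('t',s['time'],'dock',(M@(s['tool_pos']-[q[0],q[1],0])).round(4),'w',s['width'],'F',(M@s['contact_force']).round(2))
    print('rot',(M@s['tool_rot']).round(3).tolist(),s['qpos'].round(2))
E
python3 -c "
from h import *
st()
cv2.imwrite('pics/w1.png',capture('wrist')[:,:,::-1])"
```

```text
t 3.1 dock [-0.1262  0.0015  0.2299] w 0.0638888642801623 F [ 0.78 -0.04 -0.54]
rot [[1.0, -0.003, 0.0], [-0.003, -1.0, 0.002], [0.0, -0.002, -1.0]] [-0.29  0.16  1.3  -0.    1.69 -0.69]
```

View pics/w1.png

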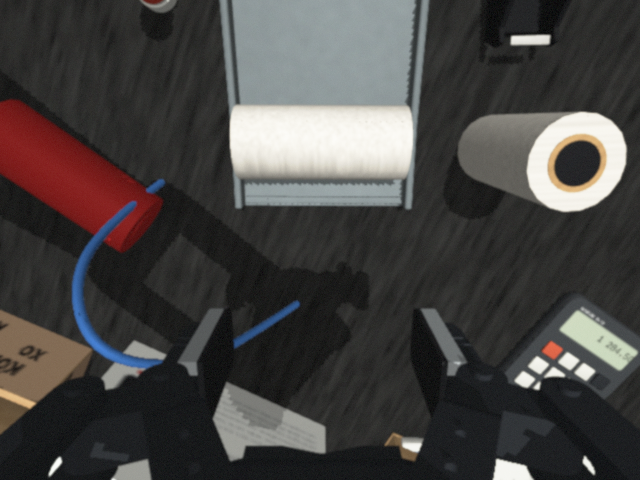

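The wrist picture shows the roll square in the dock, rows 104–180 and cols 230–413, with the hand centred behind it and nothing under the fingers. I'll descend.

>>> {"method": "servo_tool", "body": {
  "steps": [
    [[-0.4,0,2],0],
    [[0,0.1,3],0],
    [[0,0,3],0],
    [[0,0,3],0],
    [[0,0,3],0],
    [[0,0,3],0],
    [[0,0,2],0],
    [[0,0,1.5],0],
    [[0,0,0.7],0],
    [[0,0,0],0]
  ]
}}

```text
time: 4.15
tool_pos: [0.5723, -0.1083, 0.0188]
tool_rot: [[-0.398, 0.917, -0.001], [0.917, 0.398, 0.001], [0.001, -0.001, -1.0]]
contact_force: [-0.3, -0.2, 0.1]
width: 0.0638
grip_force: 0.0
```

```bash
python3 -c "
from h import *
st()
cv2.imwrite('pics/w2.png',capture('wrist')[:,:,::-1])"
```

```text
t 4.15 dock [-0.1263 -0.0004  0.0188] w 0.06383308529452106 F [-0.05  0.3   0.06]
rot [[1.0, 0.001, 0.001], [0.001, -1.0, 0.001], [0.001, -0.001, -1.0]] [-0.28  0.29  1.57  0.    1.28 -0.69]
```

View pics/w2.png

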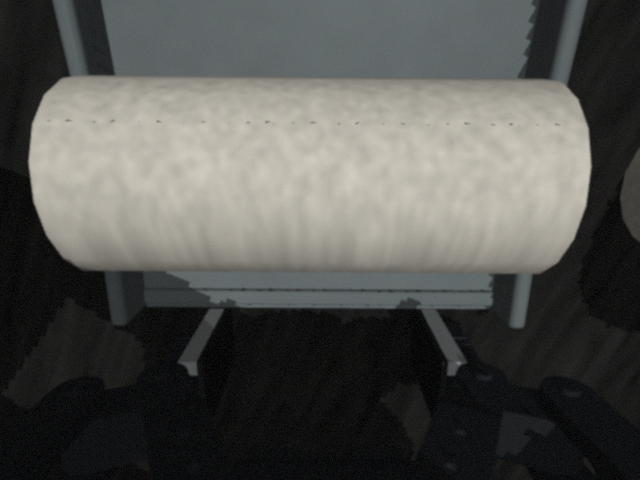

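The fingertips are between the cheeks, about 18 mm behind the roll (roll's lower edge at row 270, fingertips at about row 310). I'll close the gap slowly and start pushing.

>>> {"method": "servo_tool", "body": {
  "steps": [
    [[0.3,0,0],0],
    [[0.3,0,0],0],
    [[0.3,0,0],0],
    [[0.2,0,0],0],
    [[0.2,0,0],0],
    [[0.1,0,0],0],
    [[0.1,0,0],0],
    [[0.1,0,0],0],
    [[0.1,0,0],0],
    [[0.1,0,0],0]
  ]
}}

```text
time: 5.2
tool_pos: [0.5658, -0.0923, 0.0193]
tool_rot: [[-0.398, 0.918, 0.0], [0.918, 0.398, 0.0], [0.0, 0.0, -1.0]]
contact_force: [0.6, 0.4, -0.1]
width: 0.0642
grip_force: 0.0
```

>>> {"method": "servo_tool", "body": {
  "steps": [
    [[0.1,0,0],0],
    [[0.1,0,0],0],
    [[0.1,0,0],0],
    [[0.15,0,0],0],
    [[0.15,0,0],0],
    [[0.15,0,-0.02],0],
    [[0.15,0,-0.02],0],
    [[0.15,0,-0.02],0],
    [[0.15,0,-0.02],0],
    [[0.15,0,-0.02],0]
  ]
}}

```text
time: 6.2
tool_pos: [0.5608, -0.0801, 0.0207]
tool_rot: [[-0.398, 0.918, 0.001], [0.918, 0.398, -0.001], [-0.001, 0.001, -1.0]]
contact_force: [1.4, -1.7, 1.1]
width: 0.0639
grip_force: 0.7
```

```bash
python3 -c "
from h import *
st()
cv2.imwrite('pics/w3.png',capture('wrist')[:,:,::-1])"
```

```text
t 6.2 dock [-0.0959 -0.0011  0.0207] w 0.06387297836954464 F [-2.08 -0.61  1.09]
rot [[1.0, -0.0, -0.001], [-0.0, -1.0, -0.001], [-0.001, 0.001, -1.0]] [-0.24  0.26  1.61 -0.    1.28 -0.65]
```

View pics/w3.png

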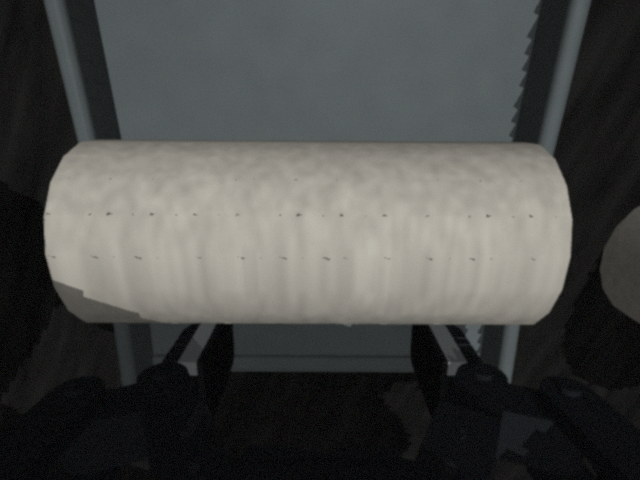

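The roll is in contact with both fingers, square, at about 2 N. I'll push up the ramp at about 18 mm/s, rising with the slope.

>>> {"method": "servo_tool", "body": {
  "steps": [
    [[0.18,0,-0.03],0],
    [[0.18,0,-0.03],0],
    [[0.18,0,-0.03],0],
    [[0.18,0,-0.03],0],
    [[0.18,0,-0.03],0],
    [[0.18,0,-0.03],0],
    [[0.18,0,-0.03],0],
    [[0.18,0,-0.03],0],
    [[0.18,0,-0.03],0],
    [[0.18,0,-0.03],0]
  ]
}}

```text
time: 7.25
tool_pos: [0.5532, -0.0633, 0.0233]
tool_rot: [[-0.398, 0.918, 0.0], [0.918, 0.398, 0.0], [0.0, 0.0, -1.0]]
contact_force: [0.7, -0.7, 0.6]
width: 0.0638
grip_force: 0.7
```

>>> {"method": "servo_tool", "body": {
  "steps": [
    [[0.18,0,-0.03],0],
    [[0.18,0,-0.03],0],
    [[0.18,0,-0.03],0],
    [[0.18,0,-0.03],0],
    [[0.18,0,-0.03],0],
    [[0.18,0,-0.03],0],
    [[0.18,0,-0.03],0],
    [[0.18,0,-0.03],0],
    [[0.18,0,-0.03],0],
    [[0.18,0,-0.03],0]
  ]
}}

```text
time: 8.25
tool_pos: [0.546, -0.0467, 0.0263]
tool_rot: [[-0.398, 0.918, 0.0], [0.918, 0.398, 0.0], [0.0, 0.0, -1.0]]
contact_force: [1.4, -2.0, 1.2]
width: 0.0637
grip_force: 0.7
```

>>> {"method": "servo_tool", "body": {
  "steps": [
    [[0.18,0,-0.03],0],
    [[0.18,0,-0.03],0],
    [[0.18,0,-0.03],0],
    [[0.18,0,-0.03],0],
    [[0.18,0,-0.03],0],
    [[0.18,0,-0.03],0],
    [[0.18,0,-0.03],0],
    [[0.18,0,-0.03],0],
    [[0.18,0,-0.03],0],
    [[0.18,0,-0.03],0]
  ]
}}

```text
time: 9.25
tool_pos: [0.5389, -0.0302, 0.0293]
tool_rot: [[-0.398, 0.918, 0.0], [0.918, 0.398, 0.0], [0.0, 0.0, -1.0]]
contact_force: [0.9, -1.0, 0.1]
width: 0.0639
grip_force: 0.7
```

```bash
python3 -c "
from h import *
st()
cv2.imwrite('pics/w4.png',capture('wrist')[:,:,::-1])"
```

```text
t 9.25 dock [-0.0414 -0.0008  0.0293] w 0.06386846753698693 F [-1.24 -0.4   0.07]
rot [[1.0, -0.0, 0.0], [-0.0, -1.0, -0.0], [0.0, 0.0, -1.0]] [-0.16  0.19  1.67  0.    1.28 -0.57]
```

View pics/w4.png

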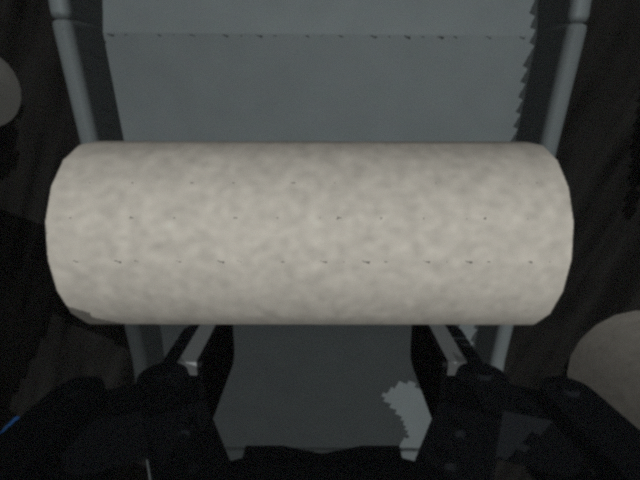

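Still square on the fingers and at the same place in the wrist view, with the crest line at row 37. I'll carry on, then slow down near the crest.

>>> {"method": "servo_tool", "body": {
  "steps": [
    [[0.18,0,-0.03],0],
    [[0.18,0,-0.03],0],
    [[0.18,0,-0.03],0],
    [[0.18,0,-0.03],0],
    [[0.18,0,-0.03],0],
    [[0.18,0,-0.03],0],
    [[0.18,0,-0.03],0],
    [[0.18,0,-0.03],0],
    [[0.18,0,-0.03],0],
    [[0.18,0,-0.03],0]
  ]
}}

```text
time: 10.3
tool_pos: [0.5317, -0.0137, 0.0323]
tool_rot: [[-0.398, 0.918, 0.0], [0.918, 0.398, 0.0], [0.0, 0.0, -1.0]]
contact_force: [0.7, -1.4, 1.5]
width: 0.0644
grip_force: 0.7
```

>>> {"method": "servo_tool", "body": {
  "steps": [
    [[0.18,0,-0.03],0],
    [[0.18,0,-0.03],0],
    [[0.18,0,-0.03],0],
    [[0.18,0,-0.03],0],
    [[0.18,0,-0.03],0],
    [[0.18,0,-0.03],0],
    [[0.18,0,-0.03],0],
    [[0.18,0,-0.03],0],
    [[0.18,0,-0.03],0],
    [[0.18,0,-0.03],0]
  ]
}}

```text
time: 11.3
tool_pos: [0.5246, 0.0028, 0.0353]
tool_rot: [[-0.398, 0.918, 0.0], [0.918, 0.398, 0.0], [0.0, 0.0, -1.0]]
contact_force: [0.6, -1.6, 1.0]
width: 0.064
grip_force: 0.7
```

>>> {"method": "servo_tool", "body": {
  "steps": [
    [[0.15,0,-0.03],0],
    [[0.15,0,-0.03],0],
    [[0.15,0,-0.03],0],
    [[0.15,0,-0.03],0],
    [[0.15,0,-0.03],0],
    [[0.15,0,-0.03],0],
    [[0.15,0,-0.03],0],
    [[0.15,0,-0.03],0],
    [[0.15,0,-0.03],0],
    [[0.15,0,-0.03],0]
  ]
}}

```text
time: 12.3
tool_pos: [0.5186, 0.0165, 0.0383]
tool_rot: [[-0.398, 0.918, -0.0], [0.918, 0.398, 0.0], [0.0, 0.0, -1.0]]
contact_force: [1.1, -1.0, 1.3]
width: 0.0644
grip_force: 0.7
```

>>> {"method": "servo_tool", "body": {
  "steps": [
    [[0.1,0,-0.02],0],
    [[0.1,0,-0.02],0],
    [[0.1,0,-0.02],0],
    [[0.1,0,-0.02],0],
    [[0.1,0,-0.02],0],
    [[0.1,0,0],0],
    [[0.1,0,0],0],
    [[0.1,0,0],0],
    [[0.1,0,0],0],
    [[0.1,0,0],0]
  ]
}}

```text
time: 13.3
tool_pos: [0.5144, 0.0259, 0.0391]
tool_rot: [[-0.398, 0.917, -0.001], [0.917, 0.398, 0.0], [0.001, -0.0, -1.0]]
contact_force: [-0.6, -0.2, 0.4]
width: 0.0642
grip_force: 0.0
```

```bash
python3 -c "
from h import *
st()
cv2.imwrite('pics/w5.png',capture('wrist')[:,:,::-1])"
```

```text
t 13.3 dock [ 0.0198 -0.0006  0.0391] w 0.06420303495441972 F [0.05 0.65 0.35]
rot [[1.0, 0.0, 0.001], [0.0, -1.0, 0.0], [0.001, -0.0, -1.0]] [-0.06  0.13  1.72  0.    1.29 -0.47]
```

View pics/w5.png

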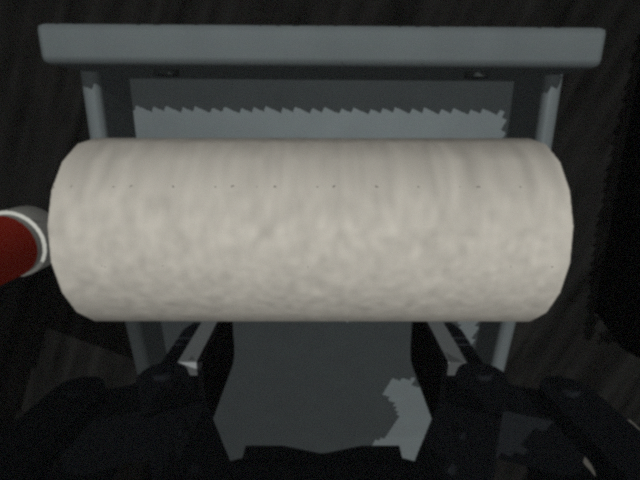

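The roll (rows 138–320) is at the crest and the force has dropped to zero, so it is just tipping over. I'll follow slowly.

>>> {"method": "servo_tool", "body": {
  "steps": [
    [[0.1,0,0],0],
    [[0.1,0,0],0],
    [[0.1,0,0],0],
    [[0.1,0,0],0],
    [[0.1,0,0],0],
    [[0.1,0,0],0],
    [[0.1,0,0],0],
    [[0.1,0,0],0],
    [[0.1,0,0],0],
    [[0.1,0,0],0]
  ]
}}

```text
time: 14.35
tool_pos: [0.5107, 0.0349, 0.0393]
tool_rot: [[-0.398, 0.918, 0.0], [0.918, 0.398, 0.0], [0.0, 0.0, -1.0]]
contact_force: [-0.0, -0.0, -0.6]
width: 0.064
grip_force: 0.0
```

>>> {"method": "servo_tool", "body": {
  "steps": [
    [[0.05,0,0],0],
    [[0.05,0,0],0],
    [[0.05,0,0],0],
    [[0.05,0,0],0],
    [[0,0,0],0],
    [[0,0,0],0],
    [[0,0,0],0],
    [[0,0,0],0],
    [[0,0,0],0],
    [[0,0,0],0]
  ]
}}

```text
time: 15.35
tool_pos: [0.5099, 0.0366, 0.0393]
tool_rot: [[-0.398, 0.918, 0.0], [0.918, 0.398, 0.0], [0.0, 0.0, -1.0]]
contact_force: [1.1, -0.3, 0.2]
width: 0.0637
grip_force: 0.0
```

```bash
python3 -c "
from h import *
st()
cv2.imwrite('pics/w6.png',capture('wrist')[:,:,::-1])
cv2.imwrite('pics/s6.png',capture('scene')[:,:,::-1])
q=np.load('dock.npy');c,s=np.cos(q[2]),np.sin(q[2])
W=lambda x,y,z:(q[0]+x*c-y*s,q[1]+x*s+y*c,z)
print(proj('wrist',[W(.0755,y,.05) for y in(-.065,0,.065)]),proj('scene',[W(.0755,y,.05) for y in(-.065,0,.065)]))
a=cv2.imread('pics/w6.png');b=cv2.resize(cv2.imread('pics/s6.png')[220:350,270:430],None,fx=3,fy=3)
o=np.zeros((390,800,3),np.uint8);o[:,320:800]=b;o[:240,:320]=cv2.resize(a,(320,240));cv2.imwrite('pics/m6.png',o)"
```

```text
t 15.35 dock [ 0.0314 -0.0008  0.0393] w 0.06371731748393034 F [-0.73 -0.87  0.21]
rot [[1.0, -0.0, 0.0], [-0.0, -1.0, -0.0], [0.0, 0.0, -1.0]] [-0.04  0.12  1.73  0.    1.29 -0.45]
[[521.50347038 212.3858067 ]
 [319.23166501 212.6423786 ]
 [116.96789092 212.89894031]] [[320.15358877 256.25583742]
 [316.99054071 281.62577126]
 [313.55323653 309.19543768]]
```

View pics/m6.png

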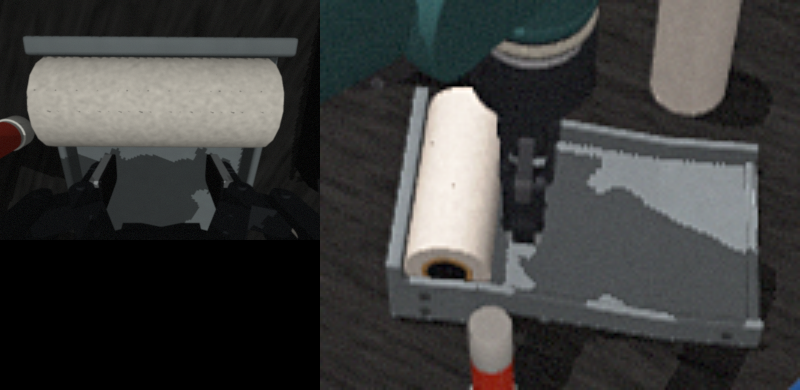

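The roll lies in the seat against the end stop, with a gap to the fingers. I'll back off downhill, then go up.

>>> {"method": "servo_tool", "body": {
  "steps": [
    [[-0.3,0,0],0],
    [[-0.6,0,-0.1],0],
    [[-1,0,-0.2],0],
    [[-1,0,-0.5],0],
    [[-1,0,-1],0],
    [[-1,0,-2],0],
    [[0,0,-3],0],
    [[0,0,-3],0],
    [[0,0,-3],0],
    [[0,0,-3],0]
  ]
}}

```text
time: 16.45
tool_pos: [0.5297, -0.0093, 0.1997]
tool_rot: [[-0.397, 0.918, 0.002], [0.918, 0.397, -0.0], [-0.001, 0.001, -1.0]]
contact_force: [0.3, 0.2, -0.2]
width: 0.0641
grip_force: 0.0
```

>>> {"method": "servo_tool", "body": {
  "steps": [
    [[-1,0,-1],0],
    [[-2,0,-1],0],
    [[-2,0,0],0],
    [[-2,0,0],0],
    [[-1,0,0],0],
    [[0,0,0],0],
    [[0,0,0],0],
    [[0,0,0],0],
    [[0,0,0],0],
    [[0,0,0],0]
  ]
}}

```text
time: 17.45
tool_pos: [0.5611, -0.0811, 0.2175]
tool_rot: [[-0.399, 0.917, 0.0], [0.917, 0.399, 0.0], [0.0, 0.0, -1.0]]
contact_force: [-0.0, 0.6, -1.0]
width: 0.0639
grip_force: 0.0
```

```bash
python3 -c "
from h import *
st()
cv2.imwrite('pics/w7.png',capture('wrist')[:,:,::-1])
cv2.imwrite('pics/s7.png',capture('side')[:,:,::-1])
q=np.load('dock.npy');c,s=np.cos(q[2]),np.sin(q[2])
W=lambda x,y,z:(q[0]+x*c-y*s,q[1]+x*s+y*c,z)
print(proj('wrist',[W(.0755,y,.05) for y in(-.065,0,.065)]),proj('side',[W(.0755,y,.05) for y in(-.065,0,.065)]))
a=cv2.imread('pics/w7.png');b=cv2.resize(cv2.imread('pics/s7.png')[200:340,220:400],None,fx=2,fy=2)
o=np.zeros((330,800,3),np.uint8);o[:280,440:]=b;o[:,:440]=cv2.resize(a,(440,330));cv2.imwrite('pics/m7.png',o)"
```

```text
t 17.45 dock [-0.0969 -0.0009  0.2175] w 0.0638865451327117 F [ 0.54 -0.2  -0.97]
rot [[1.0, 0.001, 0.0], [0.001, -1.0, -0.0], [0.0, 0.0, -1.0]] [-0.24  0.13  1.35  0.    1.66 -0.65]
[[422.00052734 -43.77887097]
 [320.19714318 -43.73947203]
 [218.3751402  -43.70006588]] [[320.39492991 245.42188861]
 [295.87688354 251.85426999]
 [270.74829278 258.44682948]]
```

View pics/m7.png

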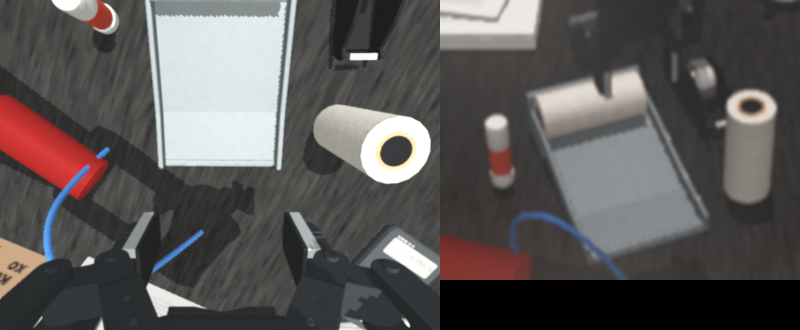

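The side view shows the roll in the seat against the end stop, at about (296,252) where the seat projects. The ramp is empty, the things round the dock stand where they were, and the hand is clear.

```bash
python3 -c "
from station import *
print(job_done())"
```

```text
the job is handed in; nothing more can be done
None
```

I pushed the paper roll gently up the ramp into the seat against the end stop, drew the hand clear with the neighbouring things left where they were, and handed the job in at about 17.5 s; the hand-in returned no verdict.

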